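# Set out the pressing dies by size

### The arm

A 7-joint arm with a two-finger parallel gripper is mounted at the origin on the work surface. World frame = base frame: x ahead of the robot, y to its left, z up, the work surface at z = 0. Lengths are in m, angles in rad, forces in N, time in s.
With the tool pointing down it reaches from about 0.425 to 0.95 m from the base axis. Payload 4.7 kg.
Tool frame: the origin (TCP) lies on the centre line of the jaws, within the pads' length; the fingertips stand robot.nose_length ahead of it and the grasp point (between the pads) lies 8 mm behind it (robot.nose_length is the distance from the TCP to the fingertips, in m); z points along the fingers, x is the direction in which the jaws open and shut, and the axes are right-handed (so a half turn about z gives the same grasp; the last joint's range is limited). The gripper opens to 85 mm and grips with 20 to 120 N. Pads are 22 mm wide; open, the fingers measure 114 mm over their backs; the gripper's body (76 mm by 85 mm) begins 54 mm behind the grasp point. The pads swing forward as they close: fully open they stand 13 mm farther back than shut.
Start: joints at [1.075, 0.469, -0.049, 1.532, 0.024, 1.141, -0.082], TCP at [0.304, -0.603, 0.242] pointing down, gripper open.
Joint ranges: [-2.59, 2.59], [-0.33, 1.99], [-1.39, 1.29], [0.1, 2.45], [-1.04, 4.18], [0.21, 1.99], [-2.66, 2.66]. Speed limits (rad/s): [2.57, 2.57, 3.14, 3.14, 3.14, 3.14, 3.14].

### API

Orientations are given as [roll, pitch, yaw] about the fixed x, y, z axes, in that order (R = Rz(yaw) Ry(pitch) Rx(roll)).
In Python, from plant import robot gives the robot as it stands. Calls block until the motion is done:
- robot.goto(position, orientation): joint-space move of the TCP to a pose.
- robot.move_straight(position, vel=0.15, attitude=None, contact_N=None): straight line of the TCP; attitude=None keeps the orientation; vel is the mean speed in m/s. With contact_N (N) it stops when the force on the tool has changed by that much, and returns True; else False.
- robot.move_joints(angles): joint-space move.
- robot.grip(opening, strength=None): opening from 0.0 (shut) to 1.0 (fully open); strength is the grip in N (None keeps the last); returns when the fingers have stopped.
- robot.sleep(seconds).
- robot.inverse_kinematics(position, orientation): joint angles nearest the present ones, or None.
- robot.sense(): the state.
- robot.grab_frame(name): name is "scene" or "top" or "wrist"; returns a dict with "image" (420x560x3 uint8, red, green, blue), "range_z" (420x560 float32, m along the optical axis (not along the pixel's ray), 0 where there is no reading), "fx", "fy", "cx", "cy" (pixels), "R" (3x3) and "t" (3): a world point X has camera coordinates R X + t. Camera axes: x right, y down, z forward; pixel columns grow to the right and rows downward; lengths in m; the calibration is good to about 2 mm. The wrist camera is an equidistant fisheye: a pixel r from the principal point sees the ray r / f radians off the axis. A picture is of the moment at which its call begins.
A pose or a line that the arm cannot do raises robot.IKError and nothing moves.
- robot.close_job(): hands the job in, once; it reports no verdict.
The state is a dict: "t": time; "joint_pos": joint angles; "joint_velocities": joint speeds; "effort": joint torques, N m; "tcp_pos": TCP position; "tcp_rot": TCP orientation; "wrist_force": force on the tool from outside, world axes, zero at the start; "torque": the same for the moment, N m; "opening": opening from 0.0 (shut) to 1.0 (fully open).
Only numpy, scipy, OpenCV 4.12 (cv2) and the standard library are available. Lean on these libraries where they do the work, as an engineer would, in place of code of your own. Each camera call takes 0.05 s, during which the arm holds its last target. There are 200 camera calls.

### The job

Set the four brass pressing dies out on the wooden rail, each standing upright and centred on a cork spot of its own, in order of size by the width of their round feet: the smallest on the spot nearest the chrome hand press, the largest at the far end. Leave the black ebonite mouthpiece standing where it is.

Things in the scene. Friction and masses are not known exactly. Their poses are not given: they have to be found in the camera images.
- die_p: the smallest of four brass pressing dies, loose: a round flat foot 24 mm in diameter and 12 mm thick with a plain 16 mm stem rising from its middle to 52 mm total height (all four have the same stem and height; they differ only in foot diameter: 24, 36, 48, 60 mm). Starts upright on the counter in the row of things nearest the robot. Origin: centre of its underside; z up the stem.
- die_q: the second smallest of four brass pressing dies, loose: a round flat foot 36 mm in diameter and 12 mm thick with a plain 16 mm stem rising from its middle to 52 mm total height (all four have the same stem and height; they differ only in foot diameter: 24, 36, 48, 60 mm). Starts upright on the counter in the row of things nearest the robot. Origin: centre of its underside; z up the stem.
- die_r: the second largest of four brass pressing dies, loose: a round flat foot 48 mm in diameter and 12 mm thick with a plain 16 mm stem rising from its middle to 52 mm total height (all four have the same stem and height; they differ only in foot diameter: 24, 36, 48, 60 mm). Starts upright on the counter in the row of things nearest the robot. Origin: centre of its underside; z up the stem.
- die_s: the largest of four brass pressing dies, loose: a round flat foot 60 mm in diameter and 12 mm thick with a plain 16 mm stem rising from its middle to 52 mm total height (all four have the same stem and height; they differ only in foot diameter: 24, 36, 48, 60 mm). Starts upright on the counter in the row of things nearest the robot. Origin: centre of its underside; z up the stem.
- spot_a: one of four equal cork spots, flat discs 64 mm in diameter and 2 mm thick, fixed 80 mm apart in a straight row along the dark wooden rail (340 x 78 x 12 mm, fixed on the counter, lying roughly left to right as the robot sees it). This is the end spot on the robot's right. Origin: centre of its underside, which is 12 mm above the counter; the surface a die stands on is 2 mm above that (14 mm above the counter).
- spot_b: one of four equal cork spots, flat discs 64 mm in diameter and 2 mm thick, fixed 80 mm apart in a straight row along the dark wooden rail (340 x 78 x 12 mm, fixed on the counter, lying roughly left to right as the robot sees it). This is the second spot from the robot's right. Origin: centre of its underside, which is 12 mm above the counter; the surface a die stands on is 2 mm above that (14 mm above the counter).
- spot_c: one of four equal cork spots, flat discs 64 mm in diameter and 2 mm thick, fixed 80 mm apart in a straight row along the dark wooden rail (340 x 78 x 12 mm, fixed on the counter, lying roughly left to right as the robot sees it). This is the third spot from the robot's right. Origin: centre of its underside, which is 12 mm above the counter; the surface a die stands on is 2 mm above that (14 mm above the counter).
- spot_d: one of four equal cork spots, flat discs 64 mm in diameter and 2 mm thick, fixed 80 mm apart in a straight row along the dark wooden rail (340 x 78 x 12 mm, fixed on the counter, lying roughly left to right as the robot sees it). This is the end spot on the robot's left. Origin: centre of its underside, which is 12 mm above the counter; the surface a die stands on is 2 mm above that (14 mm above the counter).
- press: chrome hand press with a pull lever, fixed on the counter some way beyond one end of the rail, either on the robot's left or on its right, with its lever on the side away from the robot; beyond the rail's other end stands a small wooden drawer cabinet. Base 150 x 110 mm, 235 mm high. Origin: centre of its underside.
- mouthpiece: black ebonite mouthpiece, loose and easily toppled, standing upright on its 28 mm round end in the same row as the dies; about 30 mm thick with a metal band, 91 mm high, wedge-shaped beak up. Origin: centre of its underside; z up. To be left as it stands.
Mind the look-alikes: they are no part of the job. Leave any orange or turquoise look-alike of the die_s alone.

How it is judged:
By the outcome, as a careful person would: the job done as asked, in the order asked, and still so for the second after the job is handed in, with the robot touching nothing.
It also fails if it takes over 96 s, if anything falls off the work surface, if the arm or the gripper's body presses on something with over 40 N, if the wrist force passes 120 N, or if a joint passes its speed limit or range.

## Working session

There is one attempt and no reset: what is moved stays moved. The work goes in short steps, each a Python script; the robot and the scene stay as the last script left them, time stands still between calls to the robot, and variables do not carry over. Pictures are saved under pics/ and viewed, about 12 in all and at most 16, crops included, and the job is handed in when it is done.

```bash
mkdir -p pics; ls
python3 - <<'E'
from plant import robot
import cv2,numpy as np
for n in ("scene","top"):
    f=robot.grab_frame(n); cv2.imwrite(f"pics/{n}0.png",f["image"][:,:,::-1]); np.savez(f"{n}0.npz",**f)
    print(n,f["fx"],f["cx"],f["cy"],np.round(f["R"],3).tolist(),np.round(f["t"],3))
s=robot.sense();print(robot.nose_length,s["t"],s["tcp_rot"],s["opening"])
E
```

```text
pics
scene 471.2005849234996 280.91948729498284 212.6802902614743 [[-0.183, 0.983, -0.02], [0.629, 0.101, -0.771], [-0.756, -0.153, -0.637]] [ 0.124 -0.29   1.573]
top 485.6190159965489 278.05008792524285 210.3665698001871 [[-0.003, -1.0, -0.001], [-0.992, 0.003, -0.127], [0.127, 0.001, -0.992]] [0.004 0.535 1.166]
0.011 0.1 [ 3.14152339e+00  1.74840045e-03 -1.10396504e+00] 1.0006808883435783
```

View pics/scene0.png

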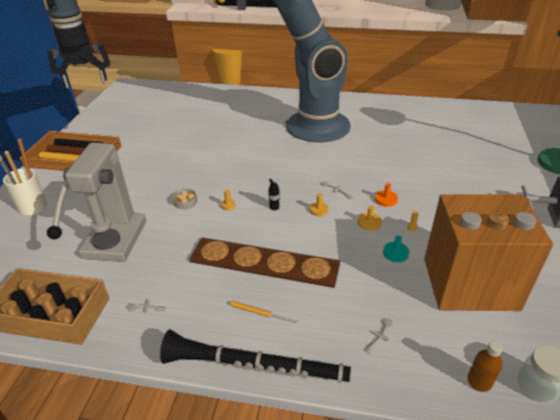

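View pics/top0.png

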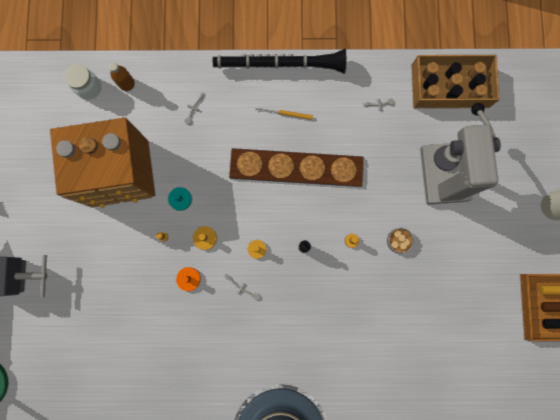

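The scene view shows the press on the robot's right (110,200) and the cabinet on its left (490,250).

Candidates in the top view:
- **Brass dies:** (160,237), (204,238), (257,249) and (352,241).
- **Look-alikes:** orange (188,279) and turquoise (180,199).
- **Mouthpiece:** (305,246).
- **Rail spots:** (344,169), (312,168), (281,166) and (249,164), from a to d.

Next I'll measure these.

```bash
cat > h.py <<'E'
import numpy as np,cv2
def cloud(f):
    z=f["range_z"]; v,u=np.mgrid[:z.shape[0],:z.shape[1]]
    c=np.stack([(u-f["cx"])/f["fx"]*z,(v-f["cy"])/f["fy"]*z,z],-1)
    return (c-f["t"])@f["R"]
E
python3 - <<'E'
import numpy as np,cv2
from h import *
W={"top":dict(i160=(160,237),i204=(204,238),i257=(257,249),i352=(352,241),orange=(188,279),turq=(180,199),mouth=(305,246),a=(344,169),b=(312,168),c=(281,166),d=(249,164)),
"scene":dict(i160=(413,221),i204=(370,217),i257=(319,205),i352=(228,201),mouth=(274,195),orange=(387,194),turq=(397,248),a=(215,251),b=(248,257),c=(280,262),d=(316,268))}
for n in W:
    f=dict(np.load(n+"0.npz")); P=cloud(f); hsv=cv2.cvtColor(f["image"],cv2.COLOR_RGB2HSV)
    print(n,"table z",np.median(P[300:320,200:300,2]) if n=="top" else np.median(P[160:175,150:220,2]))
    for k,(u,v) in W[n].items():
        r=22; h=hsv[v-r:v+r,u-r:u+r]; p=P[v-r:v+r,u-r:u+r]
        if len(k)==1: m=(h[...,1]>90)&(h[...,2]>110)
        elif k=="mouth": m=(h[...,2]<70)
        else: m=(h[...,1]>140)
        _,lab,st,ce=cv2.connectedComponentsWithStats(m.astype(np.uint8))
        l=lab[r-4:r+5,r-4:r+5]; l=np.bincount(l[l>0]).argmax(); m=lab==l
        q=p[m]; q=q[q[:,2]>0.003]
        lo=q[q[:,2]<0.022]; hi=q[q[:,2]>0.042]
        ext=(np.percentile(q,98,0)-np.percentile(q,2,0))*1e3
        g=lambda a: np.round((np.percentile(a,97,0)+np.percentile(a,3,0))[:2]/2,4) if len(a)>3 else None
        print(k,"hue",int(np.median(h[m][:,0])),"area",m.sum(),"mid",g(q),"ext",ext.round(),"zmed",round(float(np.median(q[:,2])),4),"zmax",round(float(np.percentile(q[:,2],98)),4),"lo",g(lo),"hi",g(hi),np.round(lo.ptp(0)*1e3) if hasattr(lo,'ptp') and len(lo) else (np.round(np.ptp(lo,0)*1e3) if len(lo) else None))
f=cv2.imread("pics/top0.png"); g=cv2.imread("pics/scene0.png")
cv2.imwrite("pics/c.png",np.vstack([cv2.resize(f[185:295,140:380],(800,366),interpolation=3),cv2.resize(g[170:250,200:430],(800,230),interpolation=3)]))
E
```

```text
top table z -0.0013795746643743465
i160 hue 19 area 75 mid [0.4731 0.2898] ext [18. 17. 47.] zmed 0.0415 zmax 0.0545 lo [0.4733 0.2883] hi [0.4729 0.291 ] [18. 17. 15.]
i204 hue 20 area 416 mid [0.4694 0.1873] ext [50. 52. 46.] zmed 0.0111 zmax 0.0517 lo [0.4694 0.1874] hi [0.4701 0.1857] [55. 56. 17.]
i257 hue 20 area 259 mid [0.4415 0.0563] ext [42. 41. 47.] zmed 0.0111 zmax 0.0526 lo [0.4415 0.0564] hi [0.4419 0.0556] [45. 43. 13.]
i352 hue 20 area 145 mid [ 0.4628 -0.1803] ext [30. 32. 48.] zmed 0.0121 zmax 0.0541 lo [ 0.4632 -0.1812] hi [ 0.4317 -0.1061] [33. 33. 12.]
orange hue 13 area 457 mid [0.3691 0.2256] ext [52. 52. 47.] zmed 0.0111 zmax 0.053 lo [0.3691 0.2257] hi [0.3684 0.225 ] [57. 58. 16.]
turq hue 88 area 403 mid [0.5698 0.2516] ext [53. 52. 47.] zmed 0.0109 zmax 0.052 lo [0.5702 0.2521] hi [0.5694 0.25  ] [57. 59. 17.]
mouth hue 110 area 109 mid [ 0.4449 -0.0597] ext [25. 24. 45.] zmed 0.073 zmax 0.0924 lo None hi [ 0.4449 -0.0597] None
a hue 16 area 490 mid [ 0.6427 -0.1631] ext [58. 57. 11.] zmed 0.0123 zmax 0.0181 lo [ 0.6428 -0.1632] hi None [64. 62. 15.]
b hue
[... 1139 characters left out ...]
x 0.0534 lo [0.376  0.2264] hi [0.3784 0.226 ] [81. 57. 18.]
turq hue 87 area 429 mid [0.579  0.2513] ext [50. 51. 48.] zmed 0.0132 zmax 0.0534 lo [0.5783 0.252 ] hi [0.5806 0.2506] [56. 55. 17.]
a hue 15 area 447 mid [ 0.646  -0.1632] ext [61. 59.  7.] zmed 0.015 zmax 0.0187 lo [ 0.6458 -0.1634] hi None [71. 66. 10.]
b hue 15 area 461 mid [ 0.6515 -0.0832] ext [61. 59.  6.] zmed 0.015 zmax 0.0178 lo [ 0.6513 -0.0836] hi None [70. 64.  9.]
c hue 15 area 478 mid [ 0.6578 -0.0036] ext [59. 58.  6.] zmed 0.0151 zmax 0.0181 lo [ 0.6577 -0.0037] hi None [68. 65.  9.]
d hue 15 area 501 mid [0.6626 0.0766] ext [61. 59.  6.] zmed 0.0149 zmax 0.0178 lo [0.6625 0.0761] hi [1.3944 0.1488] [69. 64. 11.]
```

View pics/c.png

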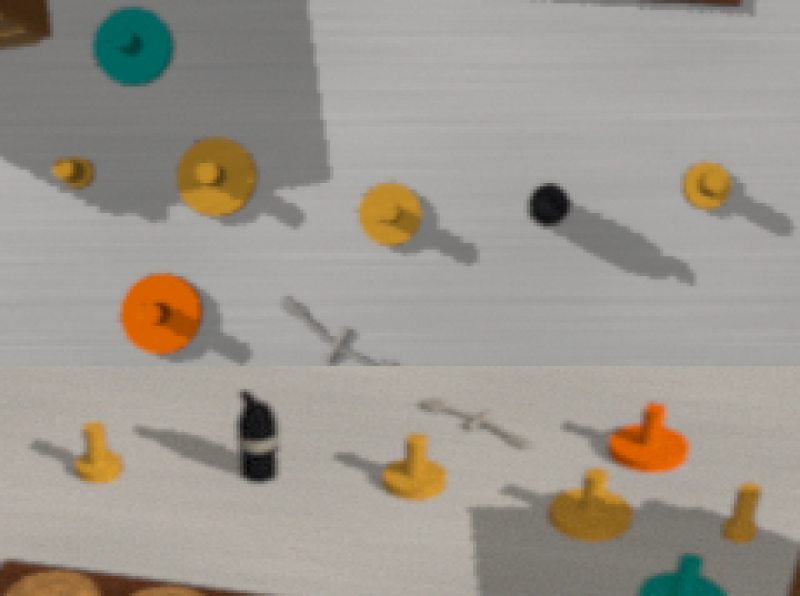

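By foot area, (160,237) is p, (352,241) is q, (257,249) is r and (204,238) is s. The crop confirms it, with orange and turquoise clearly different. The two views disagree by up to 9 mm in x, so I'll refine from the wrist camera. First I'll check IK and cabinet clearance, then hover over q.

```bash
cat >> h.py <<'E'
PI=np.pi
DIE=dict(p=(.477,.291),q=(.467,-.1805),r=(.4465,.057),s=(.4745,.187))
SPOT=dict(p=(.6445,-.163),q=(.650,-.083),r=(.6557,-.004),s=(.6607,.0763))
def wray(f,u,v):
    d=np.array([u-f["cx"],v-f["cy"]],float); r=np.hypot(*d); th=r/f["fx"]
    c=np.array([*(d/r*np.sin(th)),np.cos(th)]) if r>0 else np.array([0,0,1.])
    return -f["R"].T@f["t"], f["R"].T@c
def wproj(f,X):
    c=f["R"]@np.asarray(X)+f["t"]; r=np.hypot(c[0],c[1]); th=np.arctan2(r,c[2])
    return f["cx"]+f["fx"]*th*c[0]/r, f["cy"]+f["fy"]*th*c[1]/r
E
python3 - <<'E'
from h import *; from plant import robot
for n in("top","scene"):
    P=cloud(dict(np.load(n+"0.npz"))).reshape(-1,3); m=(P[:,2]>.07)&(P[:,1]>.22)&(P[:,1]<.5)&(P[:,0]>.4)&(P[:,0]<.8); q=P[m]
    print(n,"cabinet",np.percentile(q,[1,99],axis=0).round(3).tolist(), "at y<.33 xmin",q[q[:,1]<.33][:,0].min())
for yaw in (0,-PI/2,PI/2,PI):
    print(yaw,{k+str(z):robot.inverse_kinematics([*xy,z],[PI,0,yaw]) is not None for D in(DIE,SPOT) for k,xy in D.items() for z in(.03,.12,.2)})
robot.goto([.44,-.18,.2],[PI,0,0]) if robot.inverse_kinematics([.44,-.18,.2],[PI,0,0]) is not None else robot.goto([.467,-.18,.2],[PI,0,PI])
f=robot.grab_frame("wrist"); np.savez("w1.npz",**f); cv2.imwrite("pics/w1.png",f["image"][:,:,::-1])
s=robot.sense(); print(s["t"],s["tcp_pos"],s["tcp_rot"],s["joint_pos"]); print(f["fx"],f["cx"],f["cy"],-f["R"].T@f["t"],f["R"].round(3).tolist(), wproj(f,[.467,-.1805,.05]))
E
```

```text
top cabinet [[0.549, 0.316, 0.077], [0.717, 0.493, 0.207]] at y<.33 xmin 0.5696879000350099
scene cabinet [[0.571, 0.316, 0.073], [0.728, 0.497, 0.208]] at y<.33 xmin 0.5820030551385065
0 {'p0.03': True, 'p0.12': True, 'p0.2': True, 'q0.03': True, 'q0.12': True, 'q0.2': True, 'r0.03': True, 'r0.12': True, 'r0.2': True, 's0.03': True, 's0.12': True, 's0.2': True}
-1.5707963267948966 {'p0.03': True, 'p0.12': True, 'p0.2': True, 'q0.03': True, 'q0.12': True, 'q0.2': True, 'r0.03': True, 'r0.12': True, 'r0.2': True, 's0.03': True, 's0.12': True, 's0.2': True}
1.5707963267948966 {'p0.03': True, 'p0.12': True, 'p0.2': True, 'q0.03': True, 'q0.12': True, 'q0.2': True, 'r0.03': True, 'r0.12': True, 'r0.2': True, 's0.03': True, 's0.12': True, 's0.2': True}
3.141592653589793 {'p0.03': True, 'p0.12': True, 'p0.2': True, 'q0.03': True, 'q0.12': True, 'q0.2': True, 'r0.03': True, 'r0.12': True, 'r0.2': True, 's0.03': True, 's0.12': True, 's0.2': True}
1.7833 [ 0.44009503 -0.18158278  0.20003779] [ 3.14126453e+00 -3.31231677e-04 -2.99504829e-03] [ 0.71992604  0.2276509  -0.47909498  2.01799324  0.13098203  0.92457712
  0.16932813]
325.19226210127806 284.90475510600515 213.00075563033553 [ 0.44054348 -0.10728202  0.33161555] [[1.0, -0.001, 0.001], [-0.002, -0.956, 0.293], [0.0, -0.293, -0.956]] (np.float64(314.2254890994099), np.float64(199.08976860216166))
```

View pics/w1.png

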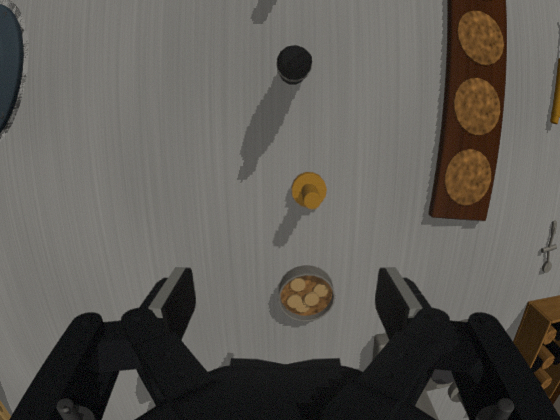

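The view shows q's stem top at (312,200), where the prediction was (314,199). The mouthpiece is at (294,65) and spots a, b and c are at (468,177), (477,106) and (481,38). I'll take two more wrist views and fit projected die and spot silhouettes for x, y and z.

```bash
cat >> h.py <<'E'
from scipy.optimize import minimize
T=np.linspace(0,2*PI,48,endpoint=False); CIR=np.stack([np.cos(T),np.sin(T)],1)
def hullmask(f,x,y,parts,org,S,n):
    m=np.zeros((n,n),np.uint8)
    for r,z0,z1 in parts:
        pts=[((np.array(wproj(f,[x+r*c[0],y+r*c[1],z]))-org+.5)*S) for z in(z0,z1) for c in CIR]
        cv2.fillConvexPoly(m,cv2.convexHull(np.float32(pts)).astype(np.int32).reshape(-1,1,2),1)
    return m
def fit(fs,xy,z,parts,cork=False):
    """joint silhouette fit in several wrist frames -> x,y,z, mean IoU"""
    S=4; r=34; D=[]
    for f in fs:
        u,v=wproj(f,[*xy,z+.01])
        if not(r<u<560-r and r<v<330-r): continue
        org=np.array([int(u)-r,int(v)-r]); c=f["image"][org[1]:org[1]+2*r,org[0]:org[0]+2*r]
        c=cv2.resize(c,None,fx=S,fy=S,interpolation=cv2.INTER_LINEAR); h=cv2.cvtColor(c,cv2.COLOR_RGB2HSV)
        if cork: m=(h[...,2]>95)&(h[...,1]>70)
        else: m=(h[...,1]>140)&(h[...,0]>14)&(h[...,0]<26)
        m=cv2.morphologyEx(m.astype(np.uint8),cv2.MORPH_CLOSE,np.ones((9,9)))
        _,lab,st,ce=cv2.connectedComponentsWithStats(m); w=lab[2*r-0:,:] 
        k=[i for i in range(1,len(st))]; k=min(k,key=lambda i:np.hypot(*(ce[i]-2*r*S/2))-(st[i][4]>300)*50)
        D.append((f,org,(lab==k).astype(np.uint8)))
    def cost(p):
        t=0
        for f,o,m in D:
            g=hullmask(f,p[0]/1e3,p[1]/1e3,[(a,b+p[2]/1e3,e+p[2]/1e3) for a,b,e in parts],o,S,2*r*S); t+=1-(g&m).sum()/max(1,(g|m).sum())
        return t/len(D)
    p0=np.array([xy[0]*1e3,xy[1]*1e3,z*1e3]); sim=np.vstack([p0]+[p0+d for d in np.diag([5,5,4])])
    b=minimize(cost,p0,method="Nelder-Mead",options=dict(initial_simplex=sim,xatol=.05,fatol=1e-4))
    return b.x/1e3,1-b.fun,len(D)
RAD=dict(p=.012,q=.018,r=.024,s=.030)
def die(k): return [(RAD[k],0,.012),(.008,.012,.052)]
E
python3 - <<'E'
from h import *; from plant import robot
for n,p in((2,[.56,-.08,.22]),(3,[.5,.1,.22])):
    robot.goto(p,[PI,0,0]); f=robot.grab_frame("wrist"); np.savez(f"w{n}.npz",**f)
    if n==3: cv2.imwrite("pics/w3.png",f["image"][:,:,::-1])
print(robot.sense()["t"])
F=[dict(np.load(f"w{n}.npz")) for n in(1,2,3)]
for k in DIE:
    x,i,n=fit(F,DIE[k],0,die(k)); print(k,x.round(4),round(i,3),n)
    for q in RAD: 
        if q!=k: print("   as",q,round(fit(F,x[:2],0,die(q))[1],3),end="")
    print()
for k in SPOT:
    x,i,n=fit(F,SPOT[k],.012,[(.032,0,.002)],True); print("spot",k,x.round(4),round(i,3),n)
E
```

```text
3.3417Traceback (most recent call last):
  File "<stdin>", line 8, in <module>
  File "h.py", line 44, in fit
    b=minimize(cost,p0,method="Nelder-Mead",options=dict(initial_simplex=sim,xatol=.05,fatol=1e-4))
    res = _minimize_neldermead(fun, x0, args, callback, bounds=bounds,
                               **options)
    fsim[k] = func(sim[k])
              ~~~~^^^^^^^^
    fx = function(np.copy(x), *(wrapper_args + args))
  File "h.py", line 42, in cost
    return t/len(D)
           ~^~~~~~~
ZeroDivisionError: division by zero
```

View pics/w3.png

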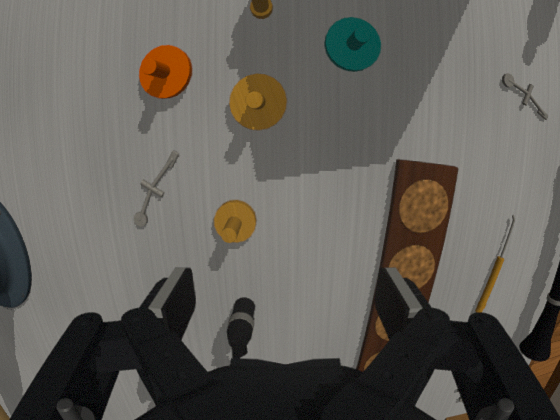

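This view shows r at (235,222), s at (257,102), p at the top edge (260,8), and orange and turquoise at (165,70) and (352,43). One more view further left is needed for p.

Run:
```python
from h import *; from plant import robot
robot.goto([.47,.19,.22],[PI,0,0]); f=robot.grab_frame("wrist"); np.savez("w4.npz",**f)
robot.goto([.50,.17,.27],[PI,0,0]); f=robot.grab_frame("wrist"); np.savez("w5.npz",**f)
print(robot.sense()["t"])
F=[dict(np.load(f"w{n}.npz")) for n in(1,2,3,4,5)]
for k in DIE:
    x,i,n=fit(F,DIE[k],0,die(k)); print(k,x.round(4),round(i,3),n, "as",{q:round(fit(F,x[:2],0,die(q))[1],3) for q in RAD if q!=k})
for k in SPOT:
    x,i,n=fit(F,SPOT[k],.012,[(.032,0,.002)],True); print("spot",k,x.round(4),round(i,3),n)
```

```text
4.2667
p [ 0.4761  0.2944 -0.0148] 0.895 2 as {'q': np.float64(0.596), 'r': np.float64(0.474), 's': np.float64(0.406)}
q [ 0.4647 -0.1824 -0.0033] 0.89 2 as {'p': np.float64(0.682), 'r': np.float64(0.603), 's': np.float64(0.437)}
r [ 0.4442  0.0564 -0.0029] 0.91 4 as {'p': np.float64(0.452), 'q': np.float64(0.72), 's': np.float64(0.643)}
s [ 0.473   0.1875 -0.0063] 0.959 3 as {'p': np.float64(0.235), 'q': np.float64(0.536), 'r': np.float64(0.793)}
spot p [ 0.6466 -0.1645  0.0086] 0.891 2
spot q [ 0.6524 -0.0839  0.0082] 0.889 2
spot r [ 0.6574 -0.0036  0.0096] 0.824 3
spot s [0.6628 0.0756 0.0098] 0.923 4
```

Identities are confirmed by the fits. The z offset is consistent (dies about -3 mm, spot undersides about 12 mm above the dies), except p, which was seen obliquely and will be measured again. q goes first.

```bash
cat >> h.py <<'E'
G=dict(q=(.4647,-.1824),r=(.4442,.0564),s=(.473,.1875))
L=dict(p=(.6466,-.1640),q=(.652,-.0840),r=(.6574,-.0040),s=(.6628,.0757))
O=[PI,0,0]; ZG=.031
def pick(robot,xy):
    robot.grip(.5,60); robot.goto([*xy,.13],O); robot.move_straight([*xy,ZG],vel=.12)
    robot.grip(0.0,60); s=robot.sense(); print("grip",round(s["opening"],3),"t",round(s["t"],1),s["tcp_pos"].round(4),s["wrist_force"].round(1))
    robot.move_straight([*xy,.15],vel=.15); s=robot.sense(); print("lift",round(s["opening"],3),s["wrist_force"].round(1))
def place(robot,xy):
    robot.goto([*xy,.15],O); robot.move_straight([*xy,ZG+.022],vel=.15)
    c=robot.move_straight([*xy,ZG+.009],vel=.02,contact_N=4); s=robot.sense(); print("down",c,s["tcp_pos"].round(4),s["wrist_force"].round(1))
    robot.grip(.45); robot.move_straight([*xy,.15],vel=.15); print("t",round(robot.sense()["t"],1))
def look(robot,n,p):
    robot.goto(p,O); f=robot.grab_frame("wrist"); np.savez(f"{n}.npz",**f); return f
E
python3 - <<'E'
from h import *; from plant import robot
pick(robot,G["q"]); place(robot,L["q"])
x,y=L["q"]; f=look(robot,"v1",[x-.02,y-.06,.2]); cv2.imwrite("pics/v1.png",cv2.resize(f["image"][100:310,160:440,::-1],(800,600)))
E
```

```text
grip 0.159 t 7.5 [ 0.4651 -0.1826  0.0317] [-0.4 -0.3  6.1]
lift 0.161 [ 0.2  0.2 -1.2]
down True [ 0.6524 -0.084   0.0458] [-0.6  0.5  4.7]
t 11.8
```

View pics/v1.png

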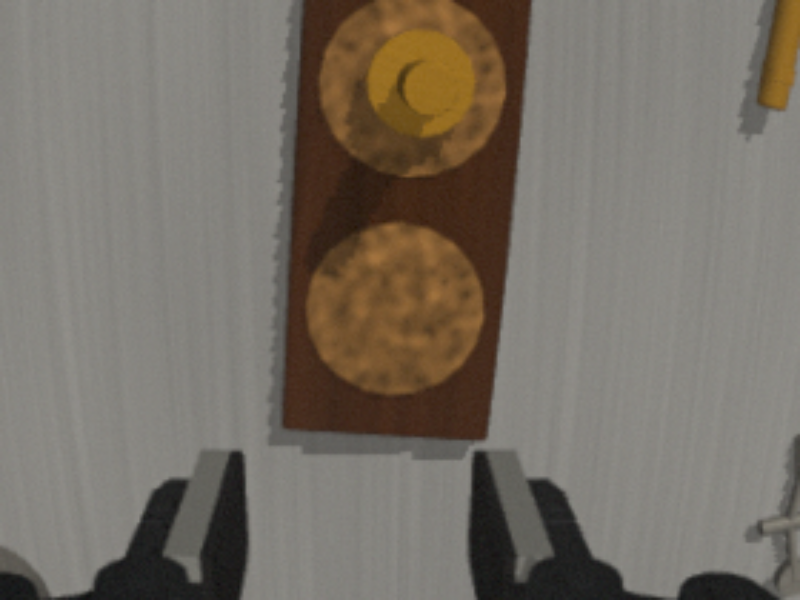

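q stands on spot b, with its foot centre at (421,83) and the cork centre at about (412,86). After parallax that is about 2 mm too far in +x and 1.5 mm in +y, which agrees with the fixed-camera values. I'll use those corrections for r and s, then look at p closely.

```bash
cat >> h.py <<'E'
G.update(r=(.4455,.0567),s=(.4735,.1873))
L={k:(x-.002,y) for k,(x,y) in L.items()}
E
python3 - <<'E'
from h import *; from plant import robot
for k in "rs": pick(robot,G[k]); place(robot,L[k])
F=[look(robot,"v2",[.46,.23,.22]),look(robot,"v3",[.49,.26,.27])]
x,i,n=fit(F,(.4765,.291),-.003,die("p")); print("p",x.round(4),i,n)
a=[cv2.resize(f["image"][70:320,180:400,::-1],(400,455)) for f in F]; cv2.imwrite("pics/v2.png",np.hstack(a))
E
```

```text
grip 0.161 t 14.9 [0.4457 0.0566 0.0317] [-2.3 -0.1  6.6]
lift 0.162 [-0.7  0.2 -2.9]
down True [ 0.6558 -0.004   0.0459] [-0.9 -0.5  3.2]
t 19.2
grip 0.163 t 21.8 [0.4738 0.1875 0.0319] [-2.1 -0.1  6.4]
lift 0.16 [-1.  -1.3 -4. ]
down True [0.6612 0.0757 0.0459] [-0.1 -1.6  4.7]
t 26.1
p [ 0.4767  0.2917 -0.0133] 0.8808123003872477 2
```

View pics/v2.png

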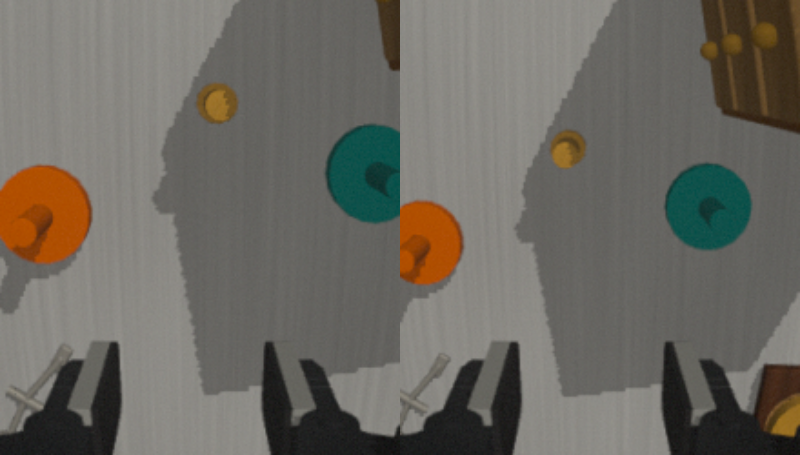

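p is at about (218,103) and (568,149) in the two crops, clear of turquoise and the cabinet, so I'll pick and place it and then check all four.

Run:
```python
from h import *; from plant import robot
pick(robot,(.4765,.2908)); place(robot,L["p"])
for n,y in(("e1",-.16),("e2",-.0),):
    f=look(robot,n,[.63,y,.22]); cv2.imwrite(f"pics/{n}.png",cv2.resize(f["image"][40:290,150:430,::-1],(784,600)))
    o=np.array([150,40]); 
    for k,(x,yy) in L.items():
        a=[(np.array(wproj(f,[x,yy,z]))-o)*[2.8,2.4] for z in(.014,.026)]
        print(n,k,"centre spot/foot-top level:",np.round(a,1).tolist())
robot.goto([.45,-.45,.3],O); print(robot.sense()["t"])
for n in("top","scene"):
    f=robot.grab_frame(n); np.savez(n+"1.npz",**f); cv2.imwrite(f"pics/{n}1.png",f["image"][:,:,::-1])
```

```text
grip 0.158 t 29.8 [0.4769 0.2911 0.0318] [-0.2 -1.   5.6]
lift 0.16 [ 0.2 -1.1 -0.5]
down True [ 0.645  -0.1642  0.0458] [ 0.4 -0.7  4.4]
t 35.0
e1 p centre spot/foot-top level: [[414.4, 361.4], [415.7, 367.7]]
e1 q centre spot/foot-top level: [[431.0, 180.1], [433.0, 180.0]]
e1 r centre spot/foot-top level: [[446.3, -0.6], [448.8, -7.1]]
e1 s centre spot/foot-top level: [[459.1, -162.6], [461.8, -173.6]]
e2 p centre spot/foot-top level: [[410.8, 664.2], [411.6, 677.7]]
e2 q centre spot/foot-top level: [[427.5, 526.3], [429.0, 537.4]]
e2 r centre spot/foot-top level: [[445.8, 361.6], [448.1, 368.0]]
e2 s centre spot/foot-top level: [[463.8, 180.3], [466.9, 180.2]]
37.9167
```

View pics/e1.png

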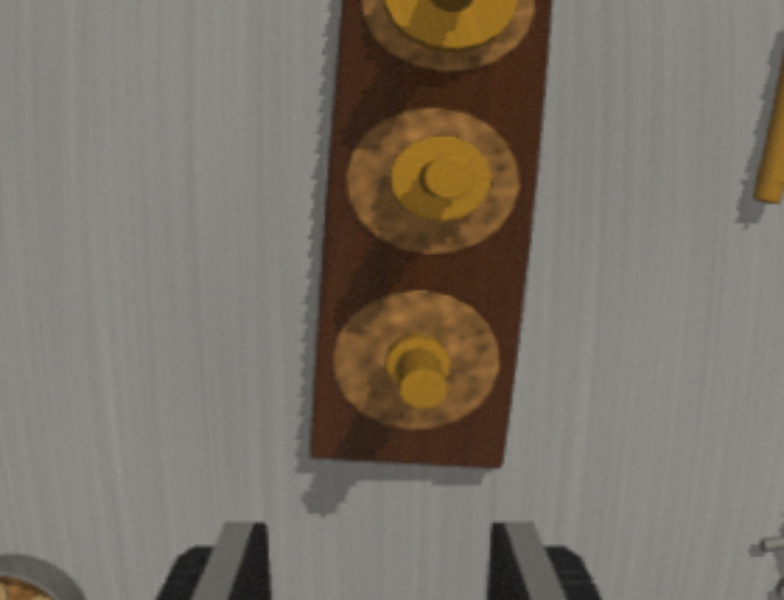

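View pics/e2.png

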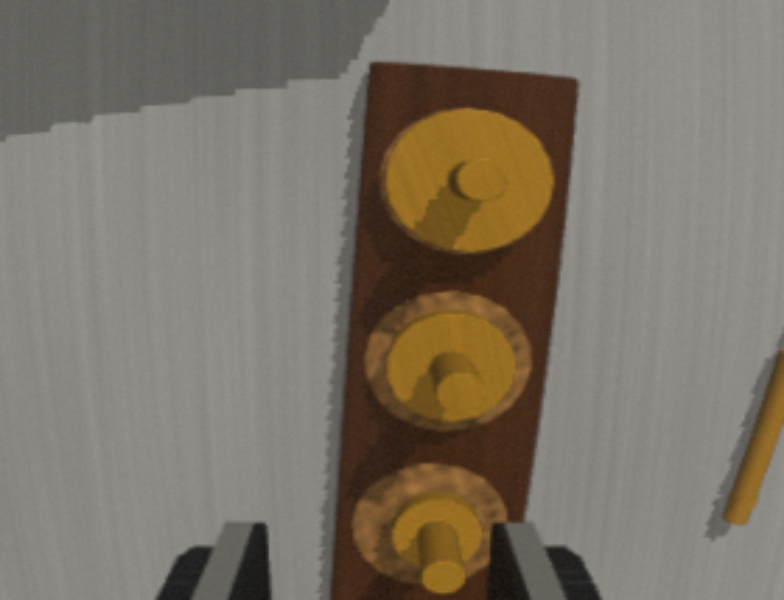

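View pics/top1.png

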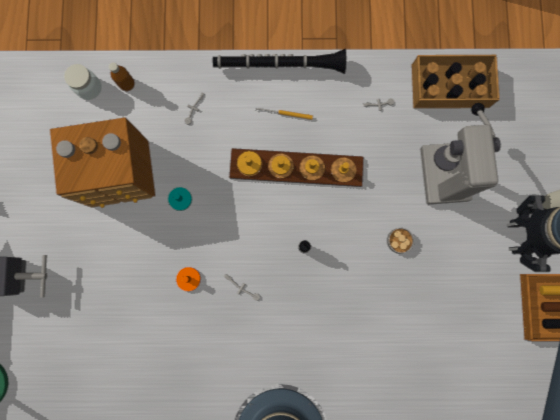

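The order from the press is p, q, r, s, and all four stand upright. The mouthpiece at (305,246), orange (188,279) and turquoise (180,199) are unmoved. After parallax, p is about 1.2 mm off, r about 1.3 mm, s about 0.4 mm and q about 2.3 mm (+2 x, +1 y). I'll regrip q and shift it back.

Run:
```python
from h import *; from plant import robot
x,y=.652,-.084
robot.grip(.5,60); robot.goto([x,y,.15],O); robot.move_straight([x,y,ZG+.014],vel=.12); robot.grip(0.,60)
robot.move_straight([x,y,ZG+.03],vel=.1); x-=.0020;y-=.001
robot.move_straight([x,y,ZG+.03],vel=.02); c=robot.move_straight([x,y,ZG+.009],vel=.02,contact_N=4); print(c,robot.sense()["tcp_pos"].round(4))
robot.grip(.45); robot.move_straight([x,y,.15],vel=.12)
f=look(robot,"e3",[.63,-.13,.22]); cv2.imwrite("pics/e3.png",cv2.resize(f["image"][40:290,150:430,::-1],(784,600)))
o=np.array([150,40]); print([((np.array(wproj(f,[x,y,z]))-o)*[2.8,2.4]).round(1) for z in(.014,.026)])
robot.goto([.45,-.45,.3],O); f=robot.grab_frame("scene"); cv2.imwrite("pics/scene2.png",f["image"][:,:,::-1]); print(robot.sense()["t"])
```

```text
True [ 0.6499 -0.085   0.046 ]
[array([430.5, 248.9]), array([432.5, 251.3])]
45.8917
```

View pics/e3.png

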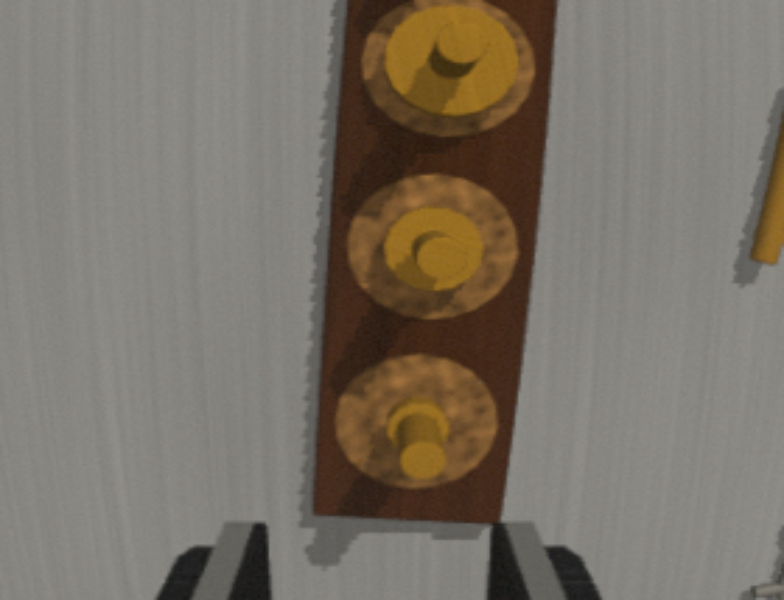

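View pics/scene2.png

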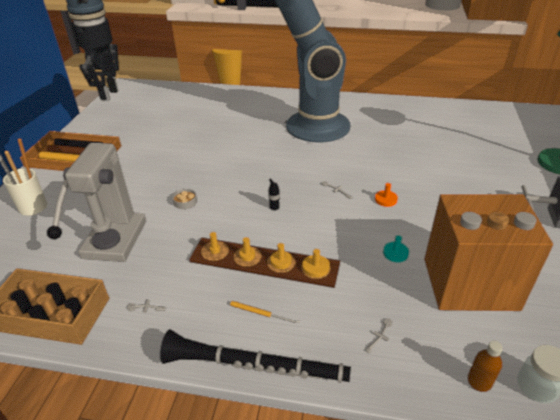

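q's foot centre is now at (433.5,249) and its cork centre at (433,247), within about 1 mm after parallax. The scene view shows all four upright and in order, with the mouthpiece standing at (274,195), so I'll hand in.

```bash
python3 -c "
from plant import robot
robot.close_job()"
```

```text
the job is handed in; nothing more can be done
```

The four brass dies stand upright on the wooden rail in order of size: die_p on spot_a nearest the press, then die_q, die_r and die_s at the far end. The job was handed in at about 46 s of the 96 s allowed.

- **Centring:** my last wrist views put each die within about 1.5 mm of its cork centre. die_q first landed about 2.3 mm off, so I gripped it again and shifted it back.
- **Left alone:** the mouthpiece and the orange and turquoise look-alikes are still standing where they were, and the gripper touched only the dies.
- **Checks that disagreed:** the two fixed cameras differed by up to 9 mm in x on the dies. The wrist fits put the spots about 2 mm too far in x, which I corrected after the first placing. They also put die_p's height 13–15 mm too low, so I grasped it at the known counter height.

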